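# Shut the till, ring for the barista and point out the empty espresso cup

### The job

An order has just been paid for and all its drinks are poured except the espresso: push the open till drawer fully shut, so that the cash is safe before anyone is called over, and only then ring for the barista by pressing the plunger of the counter bell that stands beside the drawer. Then show what is missing: point straight down at the empty espresso cup, the smallest of the cups on the counter to the right of the drawer, with the fingertips a few centimetres above the middle of its mouth, hold still there for at least two seconds and finish still pointing. Only push, press and point: never touch the espresso cup, lift nothing, leave the bell standing in its place and do not disturb the other drinks.

Things in the scene. Friction and masses are not known exactly. Their poses are not given: they have to be found in the camera images.
- plinth_drawer (a joint): The small wooden till drawer in the front of the plinth that carries the till. Value in m: 0 is fully shut, it grows as the drawer comes out towards the robot (-x), to 0.13 at most; it starts 0.05 to 0.12 out. It slides along x only, resists with about 2 N, has no spring and stays where it is left.
- drawer_front (a point): Centre of the drawer front's outer face; moves with it. The upright face looks to -x, 154 mm wide (y), 100 mm high (40 to 140 mm over the counter). A horizontal steel bow handle, 65 mm long, 7 mm thick, stands 25 mm out, 12 mm above the centre; over it 33 mm of face are bare. Shut, the face is flush with the plinth, which rises to 200 mm.
- bell_plunger (a joint): Plunger of the counter bell, value in m: 0 up, 0.004 fully down. A spring of 2 N per mm pushes it up (8 N fully down); it counts as rung at 0.002, about 4 N.
- bell_top (a point): Top of the bell's plunger, 61 mm above the counter; a button 14 mm across pressed straight down.
- bell: Counter bell, a metal dome on a black foot, 85 mm across and 61 mm high with its plunger, 0.22 kg, loose on the counter left of the drawer (another bell, far off on the left, plays no part). Origin at the centre of its underside; z up.
- espresso_cup: The empty espresso cup: the smallest cup, a patterned white cup 60 mm across and 52 mm high with one handle at its -y side (83 mm over the handle), loose, in any one of the three front places of the order's drinks on the robot's right. Origin at the underside under the middle of cup and handle; z up.
- espresso_rim (a point): Centre of the espresso cup's mouth, at the height of its rim, 52 mm above the counter; axes as the cup's.
- white_mug: Plain white mug, 86 mm across, 118 mm over its handle (at its -y side), 92 mm high; loose; one of the front places. Origin at the underside, z up.
- round_mug: Plain stoneware mug, 80 mm across, 112 mm over its handle (at its -y side), 94 mm high; loose; one of the front places. Origin at the underside, z up.
- iced_left: Tall iced-coffee cup with a domed top, 96 mm across, 170 mm high, loose, in the back row of the order's drinks, the left one. Origin at the centre of its underside, z up.
- iced_right: The same kind of tall iced-coffee cup, the right one of the back row. Origin at the centre of its underside, z up.

How it is judged:
By the outcome, as a careful person would: the job done as asked, in the order asked, and still so for the second after the job is handed in, with the robot touching nothing.
It also fails if it takes over 56 s, if anything falls off the work surface, if the arm or the gripper's body presses on something with over 40 N, if the wrist force passes 120 N, or if a joint passes its speed limit or range.

### The arm

A 6-joint arm with a two-finger parallel gripper is mounted at the origin on a cart in front of the work surface, level with it; the furniture and walls round the work are solid. World frame = base frame: x ahead of the robot, y to its left, z up, the work surface at z = 0. Lengths are in m, angles in rad, forces in N, time in s.
With the tool pointing down it reaches from about 0.35 to 0.775 m from the base axis. Payload 7.3 kg.
Tool frame: the origin (TCP) lies between the finger pads, 19 mm behind the fingertips; this is the grasp point; z points along the fingers, y is the line along which they close (so a half turn about z gives the same grasp; the last joint's range is limited). The gripper opens to 92 mm and grips with 3 to 60 N. Pads are 19 mm wide; open, the fingers measure 130 mm over their backs; the gripper's body (75 mm by 190 mm) begins 47 mm behind the grasp point.
Start: joints at [-1.474, 0.342, 1.524, -0, 1.275, -0.146], TCP at [0.126, -0.51, 0.246] pointing down, gripper open.
Joint ranges: [-2.53, 2.53], [-0.77, 2.02], [0.04, 2.7], [-1, 4.14], [0.28, 2.66], [-3.11, 3.11]. Speed limits (rad/s): [2.57, 2.57, 3.14, 3.14, 3.14, 3.14].

### API

Orientations are given as [roll, pitch, yaw] about the fixed x, y, z axes, in that order (R = Rz(yaw) Ry(pitch) Rx(roll)).
In Python, from cell import * gives the robot as it stands.
- The arm moves only by the tool arm_command, never from a script. Its arguments are lists of equal length, an entry for each row: "xyz": the shift along the world's x, y, z in mm, a list of three; "spin": the turn about the world's z in degrees. In form: {"xyz": [[tx, ty, tz], ...], "spin": [spin, ...]}. A call has 1 to 20 rows; each row shifts and turns the commanded pose from where the row before left it; what a row does not reach is not made up. A row lasts 1/10 s, in which the tool goes at most 50 mm and 8.59 degrees, less where a joint would pass 70% of its speed; a pose out of reach is approached as far as the arm can. A call with a gripper value outside its range is refused whole. "jaw" is the opening, from -1 (shut) to 1 (fully open), set as the call begins (left out, the last holds). The fingers move at their own pace and stop on an object; "squeeze" is the grip in N (left out, the last holds). Time passes only in rows, so rows that do not move let the fingers close. It gives the time, the measured TCP pose, the force, the opening and the grip force at its end, in the units of the state.
- observe(): the state, without advancing time (a new reading comes with each control period).
- read_camera(name): name is "side" or "top"; returns a dict with "img" (480x640x3 uint8, red, green, blue), "depth" (480x640 float32, m along the optical axis (not along the pixel's ray), 0 where there is no reading), "fx", "fy", "cx", "cy" (pixels), "world_from_camera" (4x4, takes a point from camera to world coordinates). Camera axes: x right, y up, looking along -z (the intrinsics and any distortion apply to the point x, -y, -z); pixel columns grow to the right and rows downward; lengths in m; the calibration is good to about 2 mm. A picture is of the moment at which its call begins.
- hand_in(): hands the job in; it is judged then, once.
The state is a dict: "time": time; "qpos": joint angles; "qvel": joint speeds; "joint_efforts": joint torques, N m; "tool_pos": TCP position; "tool_rot": TCP orientation; "contact_force": force on the tool from outside, world axes, zero at the start; "torque": the same for the moment, N m; "opening": finger opening in m; "grip_force": force on a finger pad.
Only numpy, scipy, OpenCV 4.12 (cv2) and the standard library are available. Lean on these libraries where they do the work, as an engineer would, in place of code of your own. Each camera call takes 0.05 s, during which the arm holds its last target. There are 200 camera calls.

## Working session

There is one attempt and no reset: what is moved stays moved. The work goes in short steps, Python scripts to look and compute and a tool call to move; the robot and the scene stay as the last step left them, time stands still between calls to the robot, and variables do not carry over. Pictures are saved under pics/ and viewed, at most 10 in all, crops included, and the job is handed in when it is done.

Besides the shell and the picture viewer there is one more tool, called after "Emit:" as name(argument=value, ...), one argument or row to a line, values as JSON. arm_command: Moves the arm, as the interface text tells. Its arguments: {"type":"object","properties":{"xyz":{"type":"array","items":{"type":"array","items":{"type":"number"}}},"spin":{"type":"array","items":{"type":"number"}},"jaw":{"type":"number"},"squeeze":{"type":"number"}},"required":["xyz","spin"]}

```bash
mkdir -p pics; cat > h.py <<'E'
from cell import *
import numpy as np, cv2
def snap(n,tag):
    c=read_camera(n); cv2.imwrite(f'pics/{tag}.png',c['img'][...,::-1]); np.savez(f'pics/{tag}.npz',**c); return c
def cloud(c):
    v,u=np.mgrid[:480,:640]; d=c['depth']
    p=np.stack([(u-c['cx'])/c['fx']*d,-(v-c['cy'])/c['fy']*d,-d,np.ones_like(d)],-1)
    w=(p@np.asarray(c['world_from_camera']).T)[...,:3]; w[d==0]=np.nan; return w
E
python3 - <<'E'
from h import *
for n in('top','side'):
    c=snap(n,n+'0'); print(n,{k:c[k] for k in c if k not in('img','depth')})
print(observe())
E
```

```text
top {'fx': 435.17384064440887, 'fy': 435.17384064440887, 'cx': 314.5649945058036, 'cy': 237.6323984950019, 'world_from_camera': array([[-0.00741435,  0.99384801, -0.11050413,  0.43718545],
       [-0.99986033, -0.00571286,  0.0157062 ,  0.07198787],
       [ 0.01497829,  0.11060514,  0.99375156,  0.91549029],
       [ 0.        ,  0.        ,  0.        ,  1.        ]])}
side {'fx': 472.6517786347759, 'fy': 472.6517786347759, 'cx': 314.10435831550274, 'cy': 238.30358532642822, 'world_from_camera': array([[-0.99997441,  0.00561886, -0.0044272 ,  0.53083454],
       [-0.00670923, -0.52199271,  0.85292356,  0.79492153],
       [ 0.00248149,  0.85293144,  0.52201706,  0.5491276 ],
       [ 0.        ,  0.        ,  0.        ,  1.        ]])}
{'time': 0.1, 'qpos': array([-1.47395388e+00,  3.42653972e-01,  1.52492492e+00, -1.12829825e-05,
        1.27542641e+00, -1.45972989e-01]), 'qvel': array([ 0.00091453, -0.00132296, -0.00441284, -0.00051307, -0.00040408,
       -0.00044162]), 'joint_efforts': array([ 2.34863459e-03, -4.32003415e+01, -2.44694835e+01,  7.20058288e-02,
        5.25650731e-02, -5.10323014e-05]), 'tool_pos': array([ 0.12622735, -0.50924144,  0.24491278]), 'tool_rot': array([-3.14019346e+00, -1.94802277e-04,  2.42818591e-01]), 'contact_force': array([ 0.21291581,  0.80265501, -0.28258502]), 'torque': array([-0.00978476, -0.01578474, -0.03506822]), 'grip_force': 0.0, 'opening': 0.09208875396805548}
```

View pics/top0.png

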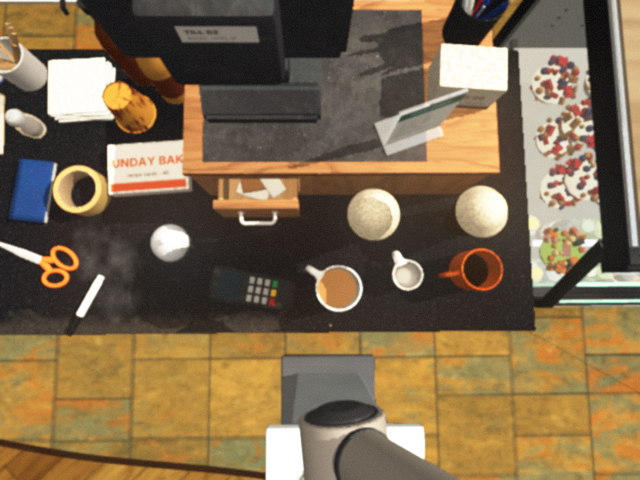

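View pics/side0.png

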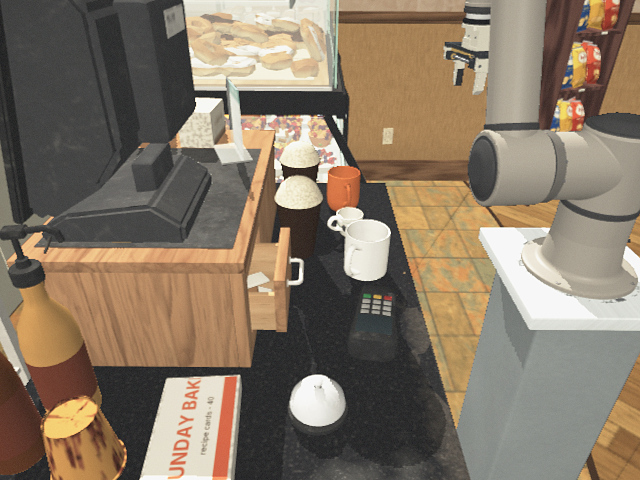

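The top view shows the drawer front at about (257,208) with its handle at (258,220), and the bell at (170,242). The espresso cup is in the middle at (407,275), between the white mug (338,288) and the orange mug (475,270). The iced cups are at (374,214) and (481,211). The side view shows the drawer open and the bell at (317,400).

```bash
python3 - <<'E'
from h import *
T=dict(np.load('pics/top0.npz'));S=dict(np.load('pics/side0.npz'))
W=cloud(T);V=cloud(S)
np.set_printoptions(precision=3,suppress=True)
def circ(W,zlo,zhi,box,name):
    m=(W[...,2]>zlo)&(W[...,2]<zhi)&(W[...,0]>box[0])&(W[...,0]<box[1])&(W[...,1]>box[2])&(W[...,1]<box[3])
    p=W[m]; 
    if len(p)<4: print(name,len(p));return
    print(name,len(p),'min',p.min(0),'max',p.max(0),'mean',p.mean(0), 'minEnc',cv2.minEnclosingCircle(p[:,:2].astype(np.float32)))
for n,(u,v) in dict(bell=(170,242),esp=(407,275),mug=(338,288),orange=(475,270),ic1=(374,214),ic2=(481,211),drawer=(257,210),handle=(258,221),plinth=(340,170),term=(245,287)).items():
    print(n,W[v,u])
b=W[242,170]; 
for X,l in((W,'T'),(V,'S')):
    circ(X,.056,.065,(b[0]-.03,b[0]+.03,b[1]-.03,b[1]+.03),'bell top '+l)
    circ(X,.015,.063,(b[0]-.06,b[0]+.06,b[1]-.06,b[1]+.06),'bell '+l)
e=W[275,407]
for X,l in((W,'T'),(V,'S')):
    circ(X,.046,.056,(e[0]-.05,e[0]+.05,e[1]-.045,e[1]+.06),'esp rim '+l)
    circ(X,.02,.06,(e[0]-.05,e[0]+.05,e[1]-.045,e[1]+.06),'esp '+l)
d=W[210,257]
for X,l in((W,'T'),(V,'S')):
    circ(X,.125,.15,(d[0]-.06,d[0]+.03,d[1]-.1,d[1]+.1),'drawer top '+l)
    circ(X,.085,.12,(d[0]-.06,d[0]+.0,d[1]-.1,d[1]+.1),'drawer handle '+l)
    circ(X,.19,.206,(d[0]-.06,d[0]+.2,d[1]-.1,d[1]+.1),'plinth '+l)
E
```

```text
bell [0.527 0.347 0.048]
esp [nan nan nan]
mug [0.433 0.012 0.035]
orange [ 0.467 -0.267  0.035]
ic1 [ 0.561 -0.044  0.169]
ic2 [ 0.566 -0.232  0.167]
drawer [0.577 0.165 0.121]
handle [ 0.575  0.177 -0.001]
plinth [0.632 0.017 0.196]
term [0.436 0.198 0.038]
bell top T 41 min [0.524 0.351 0.056] max [0.536 0.363 0.063] mean [0.529 0.357 0.059] minEnc ((0.5286052823066711, 0.3563798666000366), 0.006894930265843868)
bell T 1099 min [0.492 0.319 0.015] max [0.567 0.391 0.063] mean [0.527 0.351 0.039] minEnc ((0.5292073488235474, 0.3567578196525574), 0.03832876309752464)
bell top S 71 min [0.522 0.352 0.056] max [0.534 0.364 0.061] mean [0.528 0.358 0.059] minEnc ((0.5279564261436462, 0.35700657963752747), 0.007076704874634743)
bell S 2226 min [0.49  0.33  0.015] max [0.566 0.396 0.061] mean [0.528 0.371 0.037] minEnc ((0.527611255645752, 0.3585192561149597), 0.03822523355484009)
esp rim T 0
esp T 0
esp rim S 0
esp S 0
drawer top T 864 min [0.577 0.089 0.126] max [0.595 0.243 0.144] mean [0.585 0.165 0.139] minEnc ((0.5864849090576172, 0.16611219942569733), 0.07698053121566772)
drawer handle T 208 min [0.553 0.099 0.087] max [0.577 0.231 0.12 ] mean [0.562 0.165 0.104] minEnc ((0.5773594379425049, 0.16515879333019257), 0.06628987938165665)
plinth T 6342 min [0.626 0.065 0.19 ] max [0.777 0.265 0.205] mean [0.672 0.169 0.199] minEnc ((0.7003101110458374, 0.16597415506839752), 0.12358888238668442)
drawer top S 696 min [0.576 0.09  0.125] max [0.593 0.244 0.141] mean [0.584 0.182 0.138] minEnc ((0.5840516090393066, 0.1670207530260086), 0.07743732631206512)
drawer handle S 319 min [0.551 0.102 0.085] max [0.577 0.244 0.12 ] mean [0.567 0.177 0.104] minEnc ((0.5763962864875793, 0.1729884147644043), 0.07128535211086273)
plinth S 4614 min [0.625 0.065 0.19 ] max [0.777 0.265 0.206] mean [0.68  0.188 0.199] minEnc ((0.7002816200256348, 0.16637738049030304), 0.1240989938378334)
```

```bash
python3 - <<'E'
from h import *
T=dict(np.load('pics/top0.npz'));S=dict(np.load('pics/side0.npz'))
np.set_printoptions(precision=3,suppress=True)
def box(P,x,y,z): return P[(P[:,0]>x[0])&(P[:,0]<x[1])&(P[:,1]>y[0])&(P[:,1]<y[1])&(P[:,2]>z[0])&(P[:,2]<z[1])]
for c,l in((T,'T'),(S,'S')):
    P=cloud(c).reshape(-1,3);P=P[~np.isnan(P[:,0])]
    p=box(P,(.40,.52),(-.18,-.06),(.04,.058)); print(l,'esp',len(p))
    if len(p): print(p.min(0),p.max(0),cv2.minEnclosingCircle(p[:,:2].astype(np.float32)), 'body',cv2.minEnclosingCircle(p[p[:,0]<.475][:,:2].astype(np.float32)))
    for n,x,y in(('mug',(.36,.52),(-.06,.1)),('orange',(.4,.54),(-.34,-.19)),('ic1',(.5,.62),(-.11,.02)),('ic2',(.5,.62),(-.3,-.17))):
        p=box(P,x,y,(.03,.2)); print(l,n,p.min(0),p.max(0))
    p=box(P,(.59,.7),(-.1,.085),(.03,.18));print('plinth face',np.percentile(p[:,0],[5,25,50,75]),len(p))
    p=box(P,(.59,.7),(.245,.33),(.03,.18));print('plinth face L',np.percentile(p[:,0],[0,5,25,50,75]),len(p))
# pixel crop
c=T['img'][235:305,370:450,::-1];
import scipy.ndimage as nd
# intersect rim-plane: rays of pixel to z=.052
M=T['world_from_camera']
def ray(u,v,z):
    d=M[:3,:3]@np.array([(u-T['cx'])/T['fx'],-(v-T['cy'])/T['fy'],-1]); o=M[:3,3]; return o+d*(z-o[2])/d[2]
print(ray(407,275,.052),ray(407,258+16,.052))
cv2.imwrite('pics/crop.png',cv2.resize(np.hstack([c]),None,fx=8,fy=8,interpolation=cv2.INTER_CUBIC))
E
```

```text
T esp 302
[ 0.43  -0.155  0.04 ] [ 0.506 -0.095  0.055] ((0.46909213066101074, -0.11913450062274933), 0.041013140231370926) body ((0.45826447010040283, -0.12492459267377853), 0.030201947316527367)
T mug [ 0.392 -0.028  0.032] [0.478 0.078 0.095]
T orange [ 0.427 -0.297  0.03 ] [ 0.54  -0.19   0.158]
T ic1 [ 0.5   -0.109  0.034] [ 0.614 -0.     0.174]
T ic2 [ 0.5   -0.294  0.031] [ 0.619 -0.199  0.173]
plinth face [0.594 0.631 0.632 0.632] 1830
plinth face L [0.631 0.631 0.632 0.632 0.632] 304
S esp 284
[ 0.428 -0.156  0.04 ] [ 0.505 -0.094  0.053] ((0.46799570322036743, -0.12154936790466309), 0.04223340004682541) body ((0.4570842683315277, -0.124561607837677), 0.03165189176797867)
S mug [ 0.39  -0.052  0.03 ] [0.52  0.08  0.132]
S orange [ 0.426 -0.3    0.03 ] [ 0.539 -0.19   0.16 ]
S ic1 [ 0.501 -0.109  0.03 ] [0.613 0.002 0.171]
S ic2 [ 0.5   -0.268  0.031] [ 0.617 -0.195  0.172]
plinth face [0.592 0.601 0.63  0.63 ] 940
plinth face L [0.629 0.63  0.644 0.662 0.681] 4211
[ 0.458 -0.125  0.052] [ 0.46  -0.125  0.052]
```

View pics/crop.png

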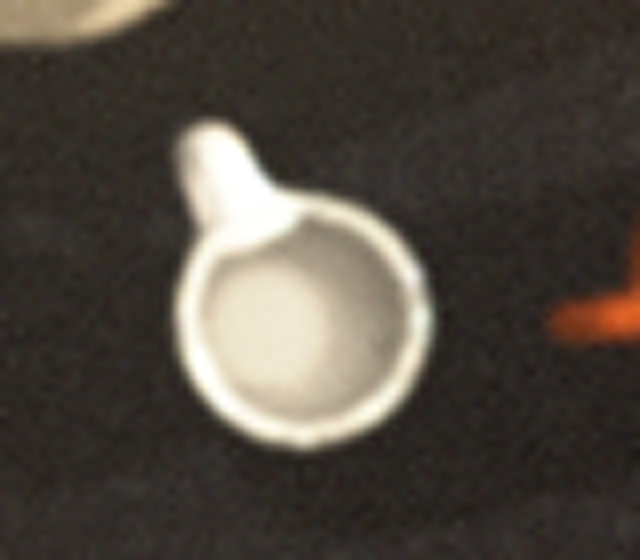

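The espresso mouth is at (0.458, -0.125), the bell top at (0.528, 0.357), and the drawer face at x=0.577, y=0.166. The plinth face is at x≈0.631. I'll push high on the drawer face so the gripper body passes over the plinth top.

Emit:
arm_command(
  xyz=[
    [32,37,3],
    [32,37,3],
    [32,37,3],
    [32,37,3],
    [32,37,3],
    [32,37,3],
    [32,37,2],
    [17,42,0],
    [17,42,0],
    [17,42,0],
    [17,42,0],
    [17,42,0],
    [17,42,0],
    [17,42,0],
    [17,42,0],
    [17,42,0],
    [17,38,0],
    [0,0,0],
    [0,0,0],
  ],
  spin=[-2,-2,-2,-2,-2,-2,-2,0,0,0,0,0,0,0,0,0,0,0,0],
  jaw=-1,
  squeeze=10,
)

```text
time: 2.0
tool_pos: [0.5199, 0.1661, 0.2647]
tool_rot: [3.141, 0.002, 0.0]
contact_force: [0.4, -0.2, 0.1]
opening: 0.0006
grip_force: 0.0
```

Emit:
arm_command(
  xyz=[
    [0,0,-30],
    [0,0,-30],
    [0,0,-30],
    [0,0,-20],
    [0,0,0],
    [0,0,0],
  ],
  spin=[0,0,0,0,0,0],
)

```text
time: 2.6
tool_pos: [0.5204, 0.1645, 0.1562]
tool_rot: [3.141, -0.0, -0.003]
contact_force: [0.2, -0.3, 0.3]
opening: 0.0006
grip_force: 0.0
```

```bash
python3 - <<'E'
from h import *
c=snap('side','side1'); print(observe()['tool_pos'])
cv2.imwrite('pics/side1c.png',cv2.resize(c['img'][100:360,180:460,::-1],None,fx=2.2,fy=2.2,interpolation=cv2.INTER_CUBIC))
P=cloud(c).reshape(-1,3);P=P[~np.isnan(P[:,0])]
m=(P[:,0]>.47)&(P[:,0]<.565)&(abs(P[:,1]-.17)<.05)&(P[:,2]>.12)&(P[:,2]<.26);q=P[m]
for z in np.arange(.125,.26,.005):
    s=q[abs(q[:,2]-z)<.0025]
    if len(s)>3: print(round(z,3),s[:,0].min().round(3),s[:,0].max().round(3),len(s))
E
```

```text
[0.52087114 0.16478256 0.15684108]
0.14 0.51 0.531 14
0.145 0.511 0.531 14
0.15 0.511 0.531 26
0.155 0.511 0.531 31
0.16 0.511 0.531 12
0.225 0.484 0.557 228
0.245 0.495 0.546 154
0.25 0.497 0.546 117
0.255 0.496 0.546 127
```

View pics/side1c.png

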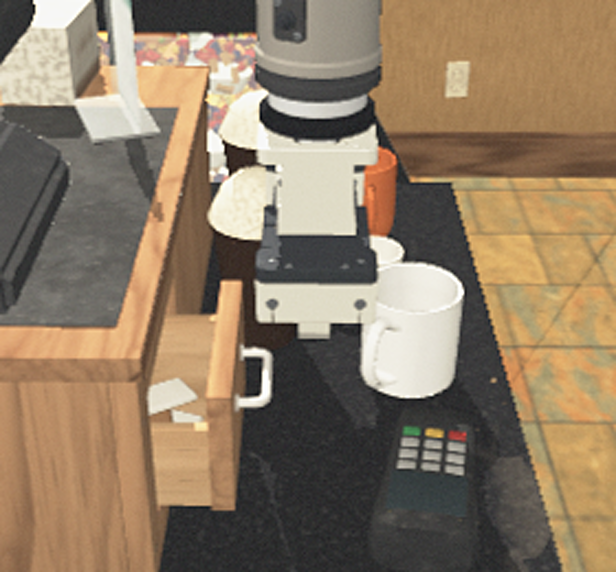

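Tips are above the handle, in front of the face: TCP z is 0.156 and the tip is about 0.137. I'll lower it 2 mm and push.

Emit:
arm_command(
  xyz=[
    [10,0,-2],
    [15,0,0],
    [10,0,0],
    [7,0,0],
    [7,0,0],
    [7,0,0],
    [7,0,0],
    [7,0,0],
    [7,0,0],
    [7,0,0],
    [5,0,0],
    [3,0,0],
    [0,0,0],
  ],
  spin=[0,0,0,0,0,0,0,0,0,0,0,0,0],
)

```text
time: 3.95
tool_pos: [0.612, 0.1654, 0.1533]
tool_rot: [3.141, 0.001, -0.001]
contact_force: [-3.8, -1.2, 1.6]
opening: 0.0003
grip_force: 1.5
```

Emit:
arm_command(
  xyz=[
    [3,0,1],
    [2,0,0],
    [2,0,0],
    [2,0,0],
    [0,0,0],
  ],
  spin=[0,0,0,0,0],
)

```text
time: 4.45
tool_pos: [0.6114, 0.1653, 0.1534]
tool_rot: [3.139, 0.024, -0.0]
contact_force: [-42.6, -4.5, 16.5]
opening: 0.0002
grip_force: 21.6
```

Emit:
arm_command(
  xyz=[
    [-8,0,0],
    [-8,0,0],
    [0,0,0],
  ],
  spin=[0,0,0],
)

```text
time: 4.75
tool_pos: [0.605, 0.1655, 0.1548]
tool_rot: [-3.142, -0.001, -0.001]
contact_force: [-0.6, 0.1, 0.2]
opening: 0.0006
grip_force: 0.0
```

```bash
python3 - <<'E'
from h import *
o=observe();print(o['tool_pos'],o['contact_force'])
for n in('side','top'):
    c=snap(n,n+'2'); P=cloud(c).reshape(-1,3);P=P[~np.isnan(P[:,0])]
    def b(x,y,z): return P[(P[:,0]>x[0])&(P[:,0]<x[1])&(P[:,1]>y[0])&(P[:,1]<y[1])&(P[:,2]>z[0])&(P[:,2]<z[1])]
    for nm,q in(('face',b((.56,.66),(.185,.24),(.112,.137))),('facelow',b((.56,.66),(.1,.24),(.05,.085))),('handle',b((.56,.66),(.13,.2),(.095,.108))),('plinthface',b((.56,.7),(.245,.262),(.05,.17))),('plinthlip',b((.56,.65),(.05,.28),(.18,.206))),('plinthR',b((.6,.66),(0.01,.085),(.05,.17)))):
        if len(q): print(n,nm,len(q),np.percentile(q[:,0],[1,10,50,90]).round(4),q[:,2].max().round(3))
    if n=='side': cv2.imwrite('pics/side2c.png',cv2.resize(c['img'][100:360,180:460,::-1],None,fx=2.2,fy=2.2,interpolation=cv2.INTER_CUBIC))
E
```

```text
[0.60500106 0.16552841 0.15480124] [-0.56916331  0.0855188   0.23469835]
side face 80 [0.6229 0.6231 0.6233 0.6234] 0.136
side facelow 197 [0.6229 0.6231 0.6232 0.6234] 0.085
side handle 200 [0.5987 0.5997 0.6063 0.6232] 0.108
side plinthface 124 [0.6265 0.63   0.6302 0.6304] 0.164
side plinthlip 535 [0.5698 0.589  0.6308 0.6473] 0.206
top plinthlip 243 [0.5953 0.6271 0.6341 0.6471] 0.206
top plinthR 437 [0.6312 0.6315 0.6319 0.6324] 0.16
```

View pics/side2c.png

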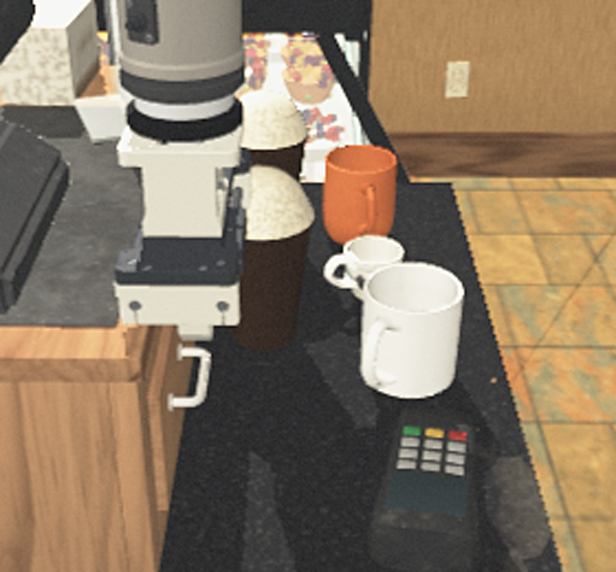

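The drawer face is at 0.623 and the plinth at 0.630, so about 7 mm is left. Something on the gripper is stopped by the plinth top. I'll back off, go low, and push the handle bow gently with the front of the gripper body, which stays clear of the plinth lip there.

Emit:
arm_command(
  xyz=[
    [-25,0,0],
    [-25,0,0],
    [-25,0,0],
    [0,0,-25],
    [0,0,-30],
    [0,0,-30],
    [0,0,-20],
    [0,0,-10],
    [0,0,0],
  ],
  spin=[0,0,0,0,0,0,0,0,0],
)

```text
time: 5.75
tool_pos: [0.53, 0.1652, 0.0384]
tool_rot: [3.141, 0.002, -0.002]
contact_force: [0.0, 0.6, 1.5]
opening: 0.0006
grip_force: 0.0
```

```bash
python3 - <<'E'
from h import *
print(observe()['tool_pos'])
c=snap('side','side3')
cv2.imwrite('pics/side3c.png',cv2.resize(c['img'][100:360,180:460,::-1],None,fx=2.2,fy=2.2,interpolation=cv2.INTER_CUBIC))
P=cloud(c).reshape(-1,3);P=P[~np.isnan(P[:,0])]
q=P[(P[:,0]>.45)&(P[:,0]<.585)&(abs(P[:,1]-.17)<.11)&(P[:,2]>.02)&(P[:,2]<.3)]
for z in np.arange(.025,.29,.01):
    s=q[abs(q[:,2]-z)<.005]
    if len(s)>3: print(round(z,3),s[:,0].min().round(3),s[:,0].max().round(3),s[:,1].max().round(3),len(s))
t=dict(np.load('pics/top0.npz'));W=cloud(t)
for u in (225,270,330): print([(W[v,u,0].round(3),W[v,u,2].round(4)) for v in range(176,150,-3)])
E
```

```text
[0.53004844 0.16521921 0.03837921]
0.025 0.45 0.481 0.266 186
0.035 0.45 0.481 0.266 226
0.045 0.45 0.478 0.267 416
0.055 0.468 0.477 0.079 27
0.065 0.467 0.476 0.08 33
0.075 0.459 0.474 0.075 40
0.085 0.456 0.566 0.253 168
0.095 0.494 0.566 0.253 260
0.105 0.494 0.567 0.258 445
0.115 0.494 0.567 0.261 240
0.125 0.494 0.567 0.261 1069
0.135 0.506 0.556 0.217 206
0.145 0.508 0.556 0.217 172
0.155 0.507 0.556 0.217 177
0.165 0.507 0.552 0.216 190
0.175 0.494 0.566 0.217 243
0.185 0.494 0.567 0.216 599
0.195 0.493 0.567 0.204 424
0.205 0.5 0.56 0.201 152
0.215 0.492 0.569 0.205 280
0.225 0.491 0.569 0.207 277
0.235 0.491 0.569 0.205 372
0.245 0.493 0.567 0.205 299
0.255 0.494 0.568 0.212 307
0.265 0.494 0.568 0.212 350
0.275 0.495 0.567 0.206 369
0.285 0.495 0.57 0.203 144
[(np.float64(0.632), np.float64(0.1583)), (np.float64(0.628), np.float64(0.1949)), (np.float64(0.633), np.float64(0.1967)), (np.float64(0.638), np.float64(0.1968)), (np.float64(0.642), np.float64(0.199)), (np.float64(0.647), np.float64(0.2002)), (np.float64(0.652), np.float64(0.2001)), (np.float64(0.657), np.float64(0.2012)), (np.float64(0.663), np.float64(0.199))]
[(np.float64(0.633), np.float64(0.1554)), (np.float64(0.628), np.float64(0.1946)), (np.float64(0.631), np.float64(0.2008)), (np.float64(0.637), np.float64(0.1991)), (np.float64(0.643), np.float64(0.1958)), (np.float64(0.646), np.float64(0.2025)), (np.float64(0.652), np.float64(0.1997)), (np.float64(0.658), np.float64(0.1984)), (np.float64(0.663), np.float64(0.1996))]
[(np.float64(0.632), np.float64(0.1573)), (np.float64(0.627), np.float64(0.1969)), (np.float64(0.632), np.float64(0.1973)), (np.float64(0.637), np.float64(0.1971)), (np.float64(0.642), np.float64(0.1981)), (np.float64(0.647), np.float64(0.1996)), (np.float64(0.652), np.float64(0.1998)), (np.float64(0.658), np.float64(0.1981)), (np.float64(0.663), np.float64(0.1981))]
```

View pics/side3c.png

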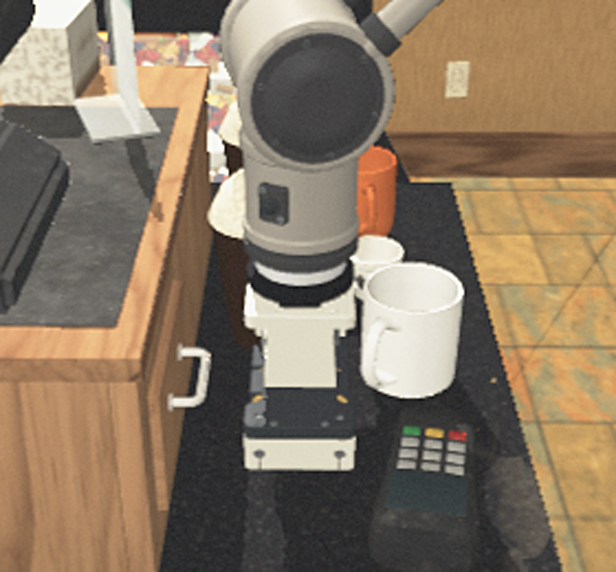

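The gripper is low and clear of the drawer. The body front is at x≈0.567 and the handle front at about 0.599, so I'll advance gently.

Emit:
arm_command(
  xyz=[
    [10,0,0],
    [10,0,0],
    [8,0,0],
    [3,0,0],
    [2,0,0],
    [2,0,0],
    [1,0,0],
    [1,0,0],
    [0,0,0],
  ],
  spin=[0,0,0,0,0,0,0,0,0],
)

```text
time: 6.7
tool_pos: [0.5672, 0.1654, 0.0395]
tool_rot: [3.141, 0.0, -0.002]
contact_force: [-0.5, -0.2, 0.7]
opening: 0.0005
grip_force: 0.4
```

Emit:
arm_command(
  xyz=[
    [1,0,0],
    [1,0,0],
    [1,0,0],
    [0,0,0],
  ],
  spin=[0,0,0,0],
)

```text
time: 7.1
tool_pos: [0.5684, 0.1653, 0.0395]
tool_rot: [3.141, 0.004, -0.001]
contact_force: [-9.4, -0.7, 5.8]
opening: 0.0007
grip_force: 4.6
```

```bash
cat > face.py <<'E'
from h import *
o=observe();print(o['tool_pos'],o['contact_force'])
c=snap('side','sf'); P=cloud(c).reshape(-1,3);P=P[~np.isnan(P[:,0])]
def b(x,y,z): return P[(P[:,0]>x[0])&(P[:,0]<x[1])&(P[:,1]>y[0])&(P[:,1]<y[1])&(P[:,2]>z[0])&(P[:,2]<z[1])]
for nm,q in(('face',b((.612,.66),(.1,.24),(.05,.137))),('handle',b((.56,.612),(.13,.2),(.095,.108))),('plinthface',b((.56,.7),(.245,.262),(.05,.17)))):
    if len(q): print(nm,len(q),np.percentile(q[:,0],[1,10,50,90]).round(4))
E
python3 face.py
```

```text
[0.56843455 0.16534961 0.03953457] [-9.35517016 -0.74271841  5.78882458]
face 642 [0.6133 0.6247 0.6295 0.6297]
handle 102 [0.5984 0.6017 0.6079 0.6109]
plinthface 900 [0.5604 0.5653 0.586  0.6301]
```

Emit:
arm_command(
  xyz=[
    [1,0,0],
    [0,0,0],
    [0,0,0],
  ],
  spin=[0,0,0],
)

```text
time: 7.45
tool_pos: [0.5684, 0.1653, 0.0395]
tool_rot: [3.141, 0.006, -0.001]
contact_force: [-13.4, -1.6, 9.5]
opening: 0.0005
grip_force: 6.9
```

Emit:
arm_command(
  xyz=[
    [-4,0,0],
    [-10,0,0],
    [-20,0,0],
    [-20,0,0],
    [0,0,0],
  ],
  spin=[0,0,0,0,0],
)

```text
time: 7.95
tool_pos: [0.5145, 0.1654, 0.0393]
tool_rot: [3.141, 0.003, -0.001]
contact_force: [0.6, 0.6, 0.2]
opening: 0.0005
grip_force: 0.0
```

```bash
python3 face.py
```

```text
[0.51452728 0.16541596 0.03927997] [0.56609152 0.56950016 0.24418504]
face 642 [0.6133 0.6248 0.6295 0.6297]
handle 100 [0.6047 0.6054 0.6079 0.6109]
plinthface 130 [0.6298 0.63   0.6302 0.6304]
```

The drawer is hard against its stop: the force rose with no further motion, and the face is flush within 1 mm. Next is the bell.

Emit:
arm_command(
  xyz=[
    [0,0,40],
    [0,0,40],
    [0,0,40],
    [2,32,0],
    [2,32,0],
    [2,32,0],
    [2,32,0],
    [3,32,0],
    [2,32,0],
    [0,0,-30],
    [0,0,-20],
    [0,0,-15],
    [0,0,0],
    [0,0,0],
  ],
  spin=[0,0,0,0,0,0,0,0,0,0,0,0,0,0],
)

```text
time: 9.4
tool_pos: [0.5311, 0.3576, 0.0949]
tool_rot: [-3.141, -0.001, -0.002]
contact_force: [0.8, -0.0, 0.7]
opening: 0.0004
grip_force: 0.0
```

Emit:
arm_command(
  xyz=[
    [-3,0,-5],
    [0,0,-5],
    [0,0,-3],
    [0,0,-2],
    [0,0,-1],
    [0,0,-1],
    [0,0,0],
  ],
  spin=[0,0,0,0,0,0,0],
)

```text
time: 10.1
tool_pos: [0.5273, 0.3574, 0.0779]
tool_rot: [-3.142, -0.0, -0.002]
contact_force: [-0.6, -1.1, 4.4]
opening: 0.0006
grip_force: 1.7
```

Emit:
arm_command(
  xyz=[
    [0,0,-1],
    [0,0,-1],
    [0,0,0],
    [0,0,0],
  ],
  spin=[0,0,0,0],
)

```text
time: 10.5
tool_pos: [0.5273, 0.3574, 0.0762]
tool_rot: [-3.141, -0.0, -0.002]
contact_force: [-2.6, -1.8, 6.8]
opening: 0.0004
grip_force: 3.3
```

The plunger is about 3.5 mm down at 6.8 N, so the bell has rung. I'll release straight up and go over the espresso cup.

Emit:
arm_command(
  xyz=[
    [0,0,10],
    [0,0,40],
    [0,0,40],
    [0,0,40],
    [0,0,40],
    [-5,-40,0],
    [-6,-40,0],
    [-6,-40,0],
    [-6,-40,0],
    [-6,-40,0],
    [-6,-40,0],
    [-6,-40,0],
    [-6,-40,0],
    [-6,-40,0],
    [-6,-40,0],
    [-6,-40,0],
    [-5,-42,0],
    [0,0,0],
    [0,0,0],
  ],
  spin=[0,0,0,0,0,0,0,0,0,0,0,0,0,0,0,0,0,0,0],
)

```text
time: 12.4
tool_pos: [0.4571, -0.1253, 0.2457]
tool_rot: [-3.141, -0.0, -0.004]
contact_force: [-0.4, 1.6, 0.5]
opening: 0.0005
grip_force: 0.0
```

```bash
python3 - <<'E'
from h import *
print(observe()['tool_pos'])
for n in('top','side'):
    c=snap(n,n+'4');P=cloud(c).reshape(-1,3);P=P[~np.isnan(P[:,0])]
    def b(x,y,z): return P[(P[:,0]>x[0])&(P[:,0]<x[1])&(P[:,1]>y[0])&(P[:,1]<y[1])&(P[:,2]>z[0])&(P[:,2]<z[1])]
    p=b((.49,.57),(.32,.39),(.056,.065)); print(n,'bell',p.mean(0).round(4),len(p))
    p=b((.4,.475),(-.18,-.06),(.04,.056)); print('esp',len(p), cv2.minEnclosingCircle(p[:,:2].astype(np.float32)) if len(p)>3 else '')
cv2.imwrite('pics/top4.png',dict(np.load('pics/top4.npz'))['img'][...,::-1])
E
```

```text
[ 0.45708937 -0.12529788  0.2456517 ]
top bell [0.5291 0.3569 0.0588] 40
esp 0 
side bell [0.5278 0.3584 0.0587] 71
esp 177 ((0.4588235318660736, -0.12488081306219101), 0.031903333961963654)
```

The bell is still in place and the cup hasn't moved. I'll lower to about 30 mm above the mouth and hold.

Emit:
arm_command(
  xyz=[
    [1,0,-40],
    [0,0,-40],
    [0,0,-30],
    [0,0,-20],
    [0,0,-10],
    [0,0,-4],
    [0,0,0],
    [0,0,0],
    [0,0,0],
    [0,0,0],
  ],
  spin=[0,0,0,0,0,0,0,0,0,0],
)

```text
time: 13.5
tool_pos: [0.4586, -0.1248, 0.1023]
tool_rot: [3.141, -0.001, -0.002]
contact_force: [-0.5, 0.1, 0.1]
opening: 0.0006
grip_force: 0.0
```

Emit:
arm_command(
  xyz=[
    [0,0,0],
    [0,0,0],
    [0,0,0],
    [0,0,0],
    [0,0,0],
    [0,0,0],
    [0,0,0],
    [0,0,0],
    [0,0,0],
    [0,0,0],
    [0,0,0],
    [0,0,0],
    [0,0,0],
    [0,0,0],
    [0,0,0],
    [0,0,0],
    [0,0,0],
    [0,0,0],
    [0,0,0],
    [0,0,0],
  ],
  spin=[0,0,0,0,0,0,0,0,0,0,0,0,0,0,0,0,0,0,0,0],
)

```text
time: 15.5
tool_pos: [0.4582, -0.1246, 0.1015]
tool_rot: [3.142, 0.0, -0.002]
contact_force: [0.0, -0.1, -0.7]
opening: 0.0005
grip_force: 0.0
```

Emit:
arm_command(
  xyz=[
    [0,0,0],
    [0,0,0],
    [0,0,0],
    [0,0,0],
    [0,0,0],
    [0,0,0],
    [0,0,0],
    [0,0,0],
  ],
  spin=[0,0,0,0,0,0,0,0],
)

```text
time: 16.3
tool_pos: [0.4582, -0.1246, 0.1016]
tool_rot: [3.141, 0.0, -0.002]
contact_force: [0.5, 0.5, -0.3]
opening: 0.0002
grip_force: 0.0
```

```bash
python3 face.py; cp pics/sf.png pics/final.png
```

```text
[ 0.45823338 -0.12462082  0.10155229] [ 0.49298169  0.52160368 -0.26864064]
face 654 [0.6134 0.6249 0.6294 0.6297]
handle 99 [0.6048 0.6054 0.6079 0.6107]
plinthface 128 [0.6298 0.63   0.6302 0.6304]
```

View pics/final.png

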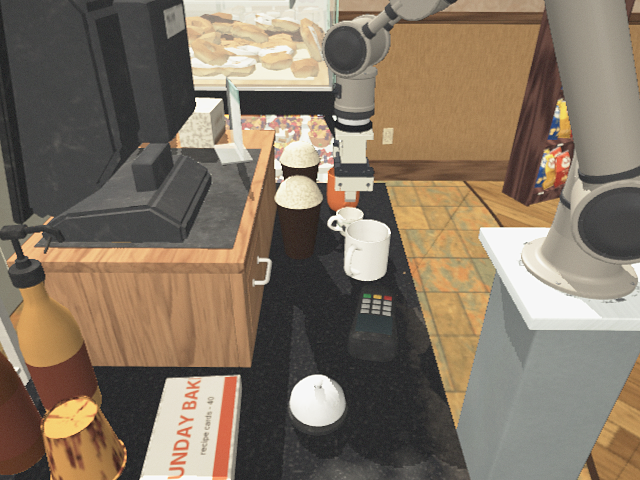

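The final view shows the drawer flush with its handle at (262,270) and the bell still in place at (317,402). The gripper points down over the espresso cup at (348,215), and the other drinks haven't moved.

```bash
python3 -c "
from cell import *
print(hand_in())"
```

```text
the job is handed in; nothing more can be done
None
```

The job is handed in: drawer shut, then bell rung, and the arm is still pointing about 30 mm above the espresso cup's mouth; on the first drawer push the wrist force briefly read about 46 N, possibly with the gripper's body against the plinth, which could count against the 40 N limit.

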